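# Isolate the stain-jar carousel and hold the yellow-lidded jar at the front

### The arm

A 6-joint arm with a two-finger parallel gripper is mounted at the origin on the work surface. World frame = base frame: x ahead of the robot, y to its left, z up, the work surface at z = 0. Lengths are in mm, angles in rad, forces in N, time in s.
With the tool pointing down it reaches from about 400 to 925 mm from the base axis. Payload 12.5 kg.
Tool frame: the origin (TCP) lies midway between the tips of the shut fingers; the grasp point (between the pads) lies 19 mm behind it; z points along the fingers, y is the line along which they close (so a half turn about z gives the same grasp; the last joint's range is limited). The gripper opens to 95 mm and grips with 3 to 60 N. Pads are 20 mm wide; open, the fingers measure 119 mm over their backs; the gripper's body (75 mm by 180 mm) begins 59 mm behind the grasp point.
Start: joints at [-1.281, 0.491, 1.559, -0, 1.092, -0.106], TCP at [240.99, -576.689, 214.661] pointing down, gripper open.
Joint ranges: [-3.1, 3.1], [-0.84, 2.19], [0.05, 2.79], [-1.13, 4.28], [0.06, 2.93], [-2.69, 2.69]. Speed limits (rad/s): [2.22, 2.22, 2.79, 3.14, 3.14, 3.14].

### API

Orientations are given as [roll, pitch, yaw] about the fixed x, y, z axes, in that order (R = Rz(yaw) Ry(pitch) Rx(roll)).
In Python, from cell import readout, eyes, env gives the robot as it stands.
- The arm moves only by the tool move_arm, never from a script. Its argument "plan" is a list of rows, each a list of 3 entries, a list of its own where there are three numbers: the turn, a rotation vector about the tool's x, y, z in degrees, then the shift along the tool's x, y, z in m, then the gripper command: -1 is shut, 1 is fully open, values between are in proportion. In form: [[[ax, ay, az], [x, y, z], jaw], ...]. A call has 1 to 5 rows; each row is the pose to reach, as a shift and turn from the pose commanded when the call began, along the tool's axes at that moment; what a row does not reach only later rows make up. A row lasts 1/8 s, in which the tool goes at most 62.5 mm and 10.7 degrees, less where a joint would pass 70% of its speed; a pose out of reach is approached as far as the arm can. A call with a gripper value outside its range is refused whole. The fingers move at their own pace and stop on an object; the grip force is fixed at half the most. Time passes only in rows, so rows that repeat a pose let the fingers close. It gives the time, the measured TCP pose, the force, the opening and the grip force at its end, in the units of the state.
- readout.state(): the state, without advancing time (a new reading comes with each control period).
- eyes.read_camera(name): name is "scene" or "top" or "wrist"; returns a dict with "img" (420x560x3 uint8, red, green, blue), "K" (3x3 intrinsics, pixels), "extrinsics" (4x4, takes a point from camera to world coordinates). Camera axes: x right, y up, looking along -z (the intrinsics and any distortion apply to the point x, -y, -z); pixel columns grow to the right and rows downward; lengths in mm; the calibration is good to about 2 mm. A picture is of the moment at which its call begins. There is no depth.
- env.job_done(): hands the job in; it is judged then, once.
Trained networks look in a picture, given as the dict that the camera call returned (one of the last four; its "shot" number tells which), for a name from the list of things; names that differ only in an ending like _2 or _b are one class to them, and where a whole thing is asked for, a point or a joint stands for the part that bears it (a point fixed in the world has none). Each returns a list of dicts, best first, with "score" (0 to 1); they miss things now and then, are a little off and sometimes report something else, mostly with a low value. They report only what shows in the picture. A call takes as long as a camera call.
- eyes.cut_out(picture, name): "mask" (420x560 bool, what is visible of it) and "uv" ([column, row] in pixels, amid what is visible of it).
The state is a dict: "t": time; "joints": joint angles; "qvel": joint speeds; "tau": joint torques, N m; "eef_pos": TCP position; "tcp_rot": TCP orientation; "ft_force": force on the tool from outside, world axes, zero at the start; "moment": the same for the moment, N m; "opening": opening from 0.0 (shut) to 1.0 (fully open); "grip_force": force on a finger pad.
Only numpy, scipy, OpenCV 4.12 (cv2) and the standard library are available. Lean on these libraries where they do the work, as an engineer would, in place of code of your own. Each camera call takes 0.05 s, during which the arm holds its last target. There are 200 camera calls.

### The job

Make the motorised stain-jar carousel safe first: take the red key from its wooden rest, push it fully into the slot of the key switch, turn it a quarter turn clockwise to its stop and leave it there. Only then turn the carousel by hand until the jar with the yellow lid stands squarely in line with the upright yellow pointer at the base's front, and finish while still gripping the carousel, holding it still there; leave everything else on the bench where it is.

Things in the scene. Friction and masses are not known exactly. Their poses are not given: they have to be found in the camera images.
- key: Loose brass and red key, standing upright in the key rest. Origin: centre of the blade's lower end; z up along the key. Brass blade 16 mm (x) by 8 mm (y), from z 0 to 32 mm, its lowest 4 mm narrowed to 13 by 5 mm; red plastic bow (the grip) 32 mm (x) by 12 mm (y), from z 32 to 72 mm. Same shape when turned by half a turn. 50 g. Grip the bow across its 12 mm, about 56 mm above the origin.
- key_rest: Fixed wooden block 60 by 60 by 45 mm with an upright slot in which the key stands 30 mm deep (about 1 mm play each side); lift the key straight up. Origin: centre of its underside.
- switch_box: Fixed yellow key-switch box, 88 by 88 by 35 mm, that isolates the carousel's motor. Origin: centre of its underside; its x axis points away from its front. A steel square barrel 34 by 34 mm stands 35 mm tall on its middle (top 70 mm above the bench). On the box top a red dot at the front (-x) marks on, a green dot at +y marks off.
- slot_mouth (a point): Centre of the key slot's mouth in the top face of the barrel; turns with the barrel. The slot runs 28 mm straight down and takes the key blade with 1.5 mm play each side; it is long along this frame's x (19 mm) and 11 mm wide along y. z up. Four steel lips at 45 degrees, standing 4 mm above this point, flare its mouth by 4 mm each side.
- barrel (a joint): Turn of the key barrel, rad: 0 = on (start, slot along the box's x), grows clockwise seen from above to its hard stop at 1.57 = off. Light friction (0.06 N m), stays where it is left. The key can turn about 0.2 rad loosely in the slot before the barrel follows.
- carousel_base: Fixed grey round carousel base, 230 mm across, 30 mm tall, with a yellow bar on the bench at its front that ends in an upright yellow pointer post. Origin: centre of its underside, on the turning axis; the front, where the pointer points, is this frame's -x.
- front_pointer (a point): Top of the upright yellow pointer post (24 mm wide, 12 mm thick, 80 mm tall) at the end of the base's yellow bar, 184 mm from the axis, clear of the tray's edge.
- tray (a joint): Turn of the carousel tray, rad, endless both ways: 0 (or any whole turn) = yellow-lidded jar exactly at the pointer; grows counterclockwise seen from above. Runs freely on its bearing (friction 0.04 N m); turns either way. Starts anywhere from 0.8 to 5.48.
- marked_jar (a point): Centre of the top of the yellow lid of the marked jar, 95 mm from the axis, 115 mm above the bench. The jar, 60 mm across, lid 56 mm across, 75 mm tall, is fixed to the round wooden tray (276 mm across, upper face 40 mm above the bench), as are three like jars with black lids at 90 degree steps.
- tray_knob (a point): Centre of the top of the dark wooden square knob on the turning axis, 188 mm above the bench; turns with the tray. The knob is 34 by 34 mm across its flats and 48 mm tall (140 to 188 mm above the bench), on a 32 mm post; its flats face this frame's x and y; the yellow-lidded jar lies in this frame's -x direction. Can be gripped across either pair of flats from above, 20 mm below this point.
- glue: Bystander: white glue bottle, 56 mm across, 130 mm tall. Origin: centre of underside.
- pencil: Bystander: flat blue carpenter's pencil, 165 by 14 by 8 mm, lying. Origin: centre of underside.
- offcut: Bystander: wood offcut 60 by 32 by 20 mm. Origin: centre of underside.
- tape: Bystander: roll of clear tape, 90 mm across, 25 mm tall. Origin: centre of underside.
- log_slice: Bystander: bark-edged log slice, 190 mm across, 45 mm tall. Origin: centre of underside.
- mallet: Bystander: hammer lying left of the carousel. Origin: centre of underside.
- screwdriver: Bystander: screwdriver lying on the right. Origin: centre of underside.

How it is judged:
By the outcome, as a careful person would: the job done as asked, in the order asked, and still so for the second after the job is handed in, while the arm keeps its last pose, push and grip.
It also fails if it takes over 72 s, if anything falls off the work surface, if the arm or the gripper's body presses on something with over 40 N, if the wrist force passes 120 N, or if a joint passes its speed limit or range.

## Working session

There is one attempt and no reset: what is moved stays moved. The work goes in short steps, Python scripts to look and compute and a tool call to move; the robot and the scene stay as the last step left them, time stands still between calls to the robot, and variables do not carry over. Pictures are saved under pics/ and viewed, at most 10 in all, crops included, and the job is handed in when it is done.

Besides the shell and the picture viewer there is one more tool, called after "Call:" as name(argument=value, ...) on one line, values as JSON. move_arm: Moves the arm, as the interface text tells. Its arguments: {"type":"object","properties":{"plan":{"type":"array","items":{"type":"array"}}},"required":["plan"]}

```bash
mkdir -p pics; ls; python3 - <<'E'
from cell import readout, eyes, env
import cv2,numpy as np
s=readout.state();print({k:np.round(v,3).tolist() for k,v in s.items()})
ims=[]
for n in ("top","scene"):
    p=eyes.read_camera(n);np.savez(f"{n}.npz",K=p["K"],E=p["extrinsics"])
    cv2.imwrite(f"pics/{n}0.png",cv2.cvtColor(p["img"],cv2.COLOR_RGB2BGR))
    print(n,p["K"].round(1).tolist(),p["extrinsics"].round(3).tolist(),p.keys())
    for k in ("key","key_rest","switch_box","barrel","tray_knob","marked_jar","carousel_base"):
        r=eyes.cut_out(p,k)
        print(k,[(round(d["score"],2),np.round(d["uv"]).tolist(),int(d["mask"].sum())) for d in r[:2]])
E
```

```text
pics
{'t': 0.0, 'joints': [-1.281, 0.492, 1.559, -0.0, 1.092, -0.106], 'qvel': [0.001, -0.0, 0.0, 0.001, -0.0, -0.001], 'tau': [-0.001, -61.265, -25.818, 0.069, 0.048, -0.0], 'eef_pos': [240.918, -576.435, 214.071], 'tcp_rot': [-3.141, -0.0, 0.396], 'ft_force': [0.09, -1.287, 0.853], 'moment': [-0.043, 0.03, 0.047], 'grip_force': 0.0, 'opening': 1.003}
top [[501.1, 0.0, 275.6], [0.0, 501.1, 206.6], [0.0, 0.0, 1.0]] [[0.022, 0.984, -0.175, 325.405], [-1.0, 0.022, -0.003, -11.003], [0.0, 0.175, 0.985, 1411.424], [0.0, 0.0, 0.0, 1.0]] dict_keys(['img', 'K', 'extrinsics', 'shot'])
key []
key_rest [(0.97, [330.0, 215.0], 475), (0.39, [384.0, 242.0], 221)]
switch_box [(0.64, [381.0, 240.0], 1185)]
barrel [(0.62, [380.0, 241.0], 211)]
tray_knob [(0.57, [228.0, 217.0], 7557)]
marked_jar [(0.71, [227.0, 217.0], 7678)]
carousel_base [(0.64, [231.0, 220.0], 7756)]
scene [[541.9, 0.0, 284.9], [0.0, 541.9, 222.0], [0.0, 0.0, 1.0]] [[0.715, -0.572, 0.402, 1185.222], [0.699, 0.584, -0.411, -663.544], [0.0, 0.576, 0.818, 1410.927], [0.0, 0.0, 0.0, 1.0]] dict_keys(['img', 'K', 'extrinsics', 'shot'])
key [(0.67, [249.0, 260.0], 75), (0.6, [355.0, 269.0], 554)]
key_rest [(0.7, [255.0, 275.0], 495)]
switch_box [(0.94, [197.0, 287.0], 1043)]
barrel [(0.62, [195.0, 282.0], 218)]
tray_knob [(0.93, [308.0, 209.0], 5304)]
marked_jar [(0.89, [310.0, 214.0], 5131)]
carousel_base [(0.82, [311.0, 207.0], 5301)]
```

View pics/top0.png

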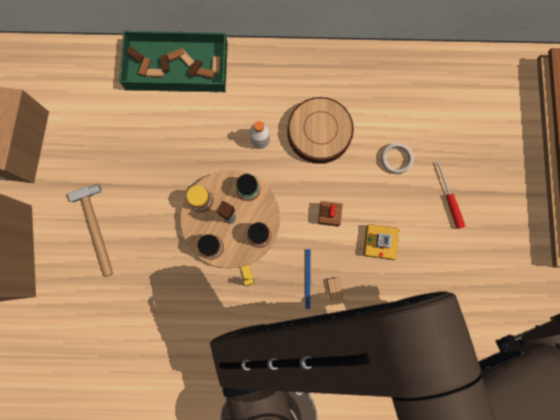

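```bash
cat > h.py <<'E'
import numpy as np, cv2
from scipy.spatial.transform import Rotation as R
def ray(p,uv,z):
    K,E=p["K"],p["extrinsics"]
    d=np.linalg.inv(K)@[uv[0],uv[1],1.]; d=E[:3,:3]@np.array([d[0],-d[1],-d[2]])
    o=E[:3,3]; return o+d*(z-o[2])/d[2]
def proj(p,X):
    K,E=p["K"],p["extrinsics"]; c=E[:3,:3].T@(np.array(X,float)-E[:3,3]); q=K@np.array([c[0],-c[1],-c[2]]); return q[:2]/q[2]
def plan(s,pos,yaw):  # shift (m) and turn (deg) in tool axes, tool down at yaw
    T=R.from_euler('xyz',s["tcp_rot"]); G=R.from_euler('xyz',[np.pi,0,yaw])
    return (T.inv()*G).as_rotvec(degrees=True).round(2), (T.inv().apply(np.array(pos)-s["eef_pos"])/1000).round(4)
def save(p,n,box=None,f=1):
    im=cv2.cvtColor(p["img"],cv2.COLOR_RGB2BGR)
    if box: im=im[box[1]:box[3],box[0]:box[2]]
    cv2.imwrite(n,cv2.resize(im,None,fx=f,fy=f,interpolation=cv2.INTER_CUBIC))
E
python3 - <<'E'
from h import *
p=dict(np.load("top.npz"));p["extrinsics"]=p["E"]
print("rest",ray(p,(330,215),50),"barrel",ray(p,(380,241),70),"carousel",ray(p,(228,217),60))
E
```

```text
rest [ 546.45254485 -156.49834115   50.        ] barrel [ 475.41409857 -288.83227202   70.        ] carousel [533.2214716  122.81106371  60.        ]
```

```bash
python3 - <<'E'
from h import *
from cell import readout,eyes
s=readout.state()
print(plan(s,(510,-190,280),0.0))
p=eyes.read_camera("wrist");print(p["extrinsics"].round(3).tolist(),p["K"].round(1).tolist())
T=R.from_euler('xyz',s["tcp_rot"]);print(T.inv().apply(p["extrinsics"][:3,3]-s["eef_pos"]))
E
```

```text
(array([ 0.  , -0.  , 22.68]), array([ 0.3973, -0.2531, -0.0654]))
[[0.387, 0.882, 0.269, 316.011], [-0.922, 0.37, 0.113, -545.216], [0.0, -0.292, 0.956, 385.704], [0.0, 0.0, 0.0, 1.0]] [[367.3, 0.0, 279.9], [0.0, 367.3, 213.6], [0.0, 0.0, 1.0]]
[ 8.13525481e+01 -9.39107384e-02 -1.71039303e+02]
```

Call:
move_arm(plan=[[[0,0,7],[0.05,-0.03,-0.065],1],[[0,0,14],[0.1,-0.065,-0.065],1],[[0,0,22.7],[0.15,-0.1,-0.065],1],[[0,0,22.7],[0.2,-0.13,-0.065],1],[[0,0,22.7],[0.25,-0.16,-0.065],1]])

```text
t: 1.48
eef_pos: [406.7, -336.6, 280.0]
tcp_rot: [3.141, -0.001, -0.001]
ft_force: [0.4, -1.1, -0.2]
opening: 1.001
grip_force: 0.0
```

Call:
move_arm(plan=[[[0,0,0],[0.05,-0.03,0],1],[[0,0,0],[0.07,-0.08,0],1],[[0,0,0],[0.1,-0.13,0],1],[[0,0,0],[0.1,-0.145,0],1],[[0,0,0],[0.1,-0.145,0],1]])

```text
t: 2.1
eef_pos: [505.7, -192.8, 279.7]
tcp_rot: [3.141, 0.0, 0.001]
ft_force: [-0.2, 0.0, -0.7]
opening: 1.004
grip_force: 0.0
```

```bash
python3 - <<'E'
from h import *
from cell import readout,eyes
s=readout.state();print(s["t"],s["eef_pos"],s["tcp_rot"])
p=eyes.read_camera("wrist");save(p,"pics/w1.png");np.savez("w1.npz",**p)
for k in ("key","key_rest","switch_box","barrel"):
    for d in eyes.cut_out(p,k)[:2]:
        c=cv2.findContours(d["mask"].astype(np.uint8),0,2)[0];c=max(c,key=cv2.contourArea)
        print(k,round(d["score"],2),np.round(d["uv"]),d["mask"].sum(),cv2.minAreaRect(c))
E
```

```text
2.1 [ 505.74930557 -192.78679322  279.73739967] [3.14130452e+00 2.59848377e-05 1.24789731e-03]
key 0.91 [248. 137.] 487 ((246.8882293701172, 135.45294189453125), (15.185907363891602, 35.12699890136719), 4.39870548248291)
key_rest 0.91 [253. 133.] 2743 ((248.29510498046875, 131.7541046142578), (56.494300842285156, 58.486087799072266), 5.194429397583008)
switch_box 0.72 [371. 195.] 6030 ((372.376953125, 195.484619140625), (84.71571350097656, 77.5217056274414), 7.125016689300537)
barrel 0.94 [376. 202.] 1421 ((377.97296142578125, 204.6621551513672), (39.620155334472656, 39.126956939697266), 9.462321281433105)
barrel 0.21 [ 52. 155.] 25077 ((62.99999237060547, 153.99996948242188), (125.99998474121094, 271.99993896484375), 0.0)
```

View pics/w1.png

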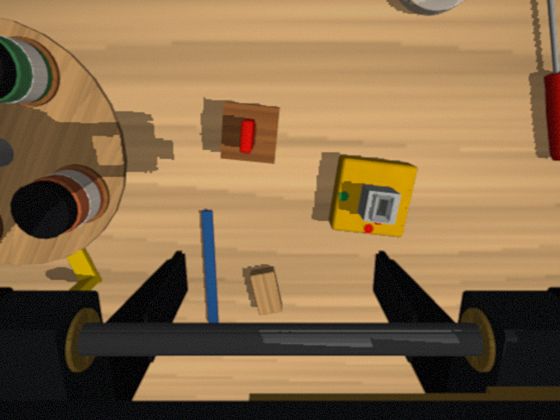

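```bash
cat >> h.py <<'E'
from scipy.optimize import minimize
def fit(p,mask,boxes,x0,sym=np.pi/2):
    """boxes: (lx,ly,z0,z1); fit x,y,yaw by silhouette IoU (8x subpixel)"""
    v,u=np.where(mask); a=np.array([u.min()-15,v.min()-15]); w=np.array([u.max(),v.max()])+15-a; S=6
    M=cv2.resize(mask[max(a[1],0):a[1]+w[1],max(a[0],0):a[0]+w[0]].astype(np.float32),None,fx=S,fy=S); a=np.maximum(a,0)
    M=cv2.GaussianBlur(M,(0,0),S*.6)
    def f(q):
        I=np.zeros(M.shape,np.float32); c,s=np.cos(q[2]),np.sin(q[2])
        for lx,ly,z0,z1 in boxes:
            P=[proj(p,(q[0]+c*i*lx/2-s*j*ly/2,q[1]+s*i*lx/2+c*j*ly/2,z)) for i in(-1,1) for j in(-1,1) for z in(z0,z1)]
            P=((np.array(P)-a+.5)*S).astype(np.int32)
            cv2.fillConvexPoly(I,cv2.convexHull(P),1)
        I=cv2.GaussianBlur(I,(0,0),S*.6)
        return np.abs(I-M).sum()/M.sum()
    best=min((minimize(f,[x0[0],x0[1],y],method="Nelder-Mead",options=dict(initial_simplex=np.array([[x0[0],x0[1],y],[x0[0]+6,x0[1],y],[x0[0],x0[1]+6,y],[x0[0],x0[1],y+.15]]))) for y in (x0[2]-.15,x0[2],x0[2]+.15)),key=lambda r:r.fun)
    return best.x,best.fun
KEY=[(32,12,47,87)]
REST=[(60,60,0,45)]+KEY
BOX=[(88,88,0,35),(34,34,35,72)]
E
python3 - <<'E'
from h import *
from cell import readout,eyes
p=eyes.read_camera("wrist")
for k,b,z in (("key",KEY,87),("key_rest",REST,45),("switch_box",BOX,35),("barrel",BOX[1:],70)):
    d=eyes.cut_out(p,k)[0]
    print(k,d["score"],fit(p,d["mask"],b,[*ray(p,d["uv"],z)[:2],0]))
print(p["extrinsics"][:3,3])
E
```

```text
key 0.88 (array([ 5.54937313e+02, -1.59515756e+02, -1.19925295e-01]), np.float64(0.10260852426290512))
key_rest 0.94 (array([ 5.54048377e+02, -1.59791941e+02, -1.04273131e-01]), np.float64(0.19582587480545044))
switch_box 0.63 (array([ 4.79139962e+02, -3.01552283e+02, -1.30060838e-01]), np.float64(0.06678222864866257))
barrel 0.72 (array([ 4.78402756e+02, -3.02177400e+02, -1.05898723e-01]), np.float64(0.048770755529403687))
[ 586.94421302 -195.14756155  450.66533031]
```

Call:
move_arm(plan=[[[0,0,-10.5],[0.02,-0.015,0.03],1],[[0,0,-21],[0.049,-0.033,0.06],1],[[0,0,-31.5],[0.049,-0.033,0.08],1],[[0,0,-42],[0.049,-0.033,0.08],1],[[0,0,-52.5],[0.049,-0.033,0.08],1]])

```text
t: 3.22
eef_pos: [554.9, -160.4, 199.2]
tcp_rot: [-3.141, 0.0, 0.922]
ft_force: [0.3, -0.0, -0.4]
opening: 0.998
grip_force: 0.0
```

Call:
move_arm(plan=[[[0,0,-10.5],[0,0,0],1],[[0,0,-21],[0,0,0],1],[[0,0,-31.5],[0,0,0],1],[[0,0,-42],[0,0,0],1],[[0,0,-52.5],[0,0,0],1]])

```text
t: 3.85
eef_pos: [554.9, -160.5, 199.6]
tcp_rot: [-3.142, 0.0, 1.838]
ft_force: [-0.0, -0.4, 0.6]
opening: 1.0
grip_force: 0.0
```

Call:
move_arm(plan=[[[0,0,-10.5],[0,0,0],1],[[0,0,-21],[0,0,0],1],[[0,0,-31.5],[0,0,0],1],[[0,0,-42],[0,0,0],1],[[0,0,-52.5],[0,0,0],1]])

```text
t: 4.47
eef_pos: [554.9, -160.5, 199.6]
tcp_rot: [-3.142, -0.0, 2.754]
ft_force: [-0.6, 0.1, 0.5]
opening: 0.999
grip_force: 0.0
```

Call:
move_arm(plan=[[[0,0,-8],[0,0,0],1],[[0,0,-15.6],[0,0,0],1],[[0,0,-15.6],[0,0,0],1],[[0,0,-15.6],[0,0,0],1]])

```text
t: 4.97
eef_pos: [554.9, -160.4, 199.6]
tcp_rot: [-3.142, 0.0, 3.018]
ft_force: [-0.1, 0.1, -0.3]
opening: 0.999
grip_force: 0.0
```

```bash
cat > look.py <<'E'
import sys
from h import *
from cell import readout,eyes
s=readout.state();print(s["t"],s["eef_pos"],s["tcp_rot"],s["joints"])
p=eyes.read_camera("wrist");save(p,"pics/%s.png"%sys.argv[1])
for k,b,z in (("key",KEY,87),("key_rest",REST,45),("switch_box",BOX,35),("barrel",BOX[1:],70)):
    r=eyes.cut_out(p,k)
    if r: print(k,r[0]["score"],r[0]["uv"],fit(p,r[0]["mask"],b,[*ray(p,r[0]["uv"],z)[:2],-.12]))
E
python3 look.py w2
```

```text
4.975 [ 554.90691938 -160.44046342  199.60045579] [-3.14153429e+00  4.91143792e-06  3.01780183e+00] [-3.95763813e-01  4.39477991e-01  1.69574618e+00 -6.49757492e-05
  1.00634808e+00 -1.84273456e+00]
key 0.66 [283.6, 202.6] (array([ 5.54173269e+02, -1.60023811e+02, -1.17728612e-01]), np.float64(0.11203567683696747))
key_rest 0.88 [286.4, 190.6] (array([ 5.54362174e+02, -1.60221372e+02, -9.56053843e-02]), np.float64(0.2015284299850464))
switch_box 0.71 [115.6, 127.9] (array([ 4.78513469e+02, -3.03009835e+02, -1.09456744e-01]), np.float64(0.0314699225127697))
barrel 0.78 [99.1, 132.6] (array([ 4.78398450e+02, -3.02965236e+02, -1.21726973e-01]), np.float64(0.05973970517516136))
```

View pics/w2.png

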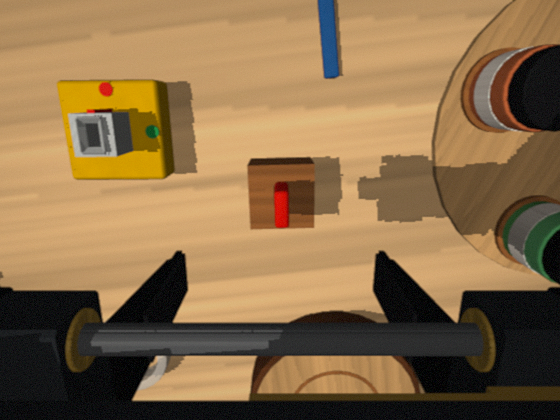

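Call:
move_arm(plan=[[[0,0,0],[0,0,0.06],1],[[0,0,0],[0,0,0.11],1],[[0,0,0],[0,0,0.14],1],[[0,0,0],[0,0,0.147],1],[[0,0,0],[0,0,0.147],1]])

```text
t: 5.85
eef_pos: [555.2, -160.5, 53.1]
tcp_rot: [-3.141, 0.0, 3.021]
ft_force: [0.6, 0.7, -0.3]
opening: 1.001
grip_force: 0.0
```

Call:
move_arm(plan=[[[0,0,0],[0,0,0],-1],[[0,0,0],[0,0,0],-1],[[0,0,0],[0,0,0],-1],[[0,0,0],[0,0,0],-1],[[0,0,0],[0,0,0],-1]])

```text
t: 6.48
eef_pos: [554.9, -160.4, 52.7]
tcp_rot: [-3.142, 0.0, 3.021]
ft_force: [0.3, 0.6, 0.2]
opening: 0.531
grip_force: 0.0
```

Call:
move_arm(plan=[[[0,0,0],[0,0,0],-1],[[0,0,0],[0,0,0],-1],[[0,0,0],[0,0,0],-1]])

```text
t: 6.85
eef_pos: [554.9, -160.4, 52.6]
tcp_rot: [-3.142, -0.0, 3.021]
ft_force: [0.5, 0.4, 0.2]
opening: 0.217
grip_force: 0.0
```

Call:
move_arm(plan=[[[0,0,0],[0,0,0],-1],[[0,0,0],[0,0,0],-1],[[0,0,0],[0,0,0],-1],[[0,0,0],[0,0,0],-1]])

```text
t: 7.35
eef_pos: [554.9, -160.4, 52.6]
tcp_rot: [-3.142, 0.0, 3.021]
ft_force: [-0.1, -0.1, -0.1]
opening: 0.127
grip_force: 30.0
```

Call:
move_arm(plan=[[[0,0,0],[0,0,-0.01],-1],[[0,0,0],[0,0,-0.03],-1],[[0,0,0],[0,0,-0.06],-1],[[0,0,0],[0,0,-0.09],-1],[[0,0,0],[0,0,-0.09],-1]])

```text
t: 7.98
eef_pos: [555.8, -160.7, 145.1]
tcp_rot: [-3.14, 0.004, 3.021]
ft_force: [-0.1, 0.3, -0.8]
opening: 0.122
grip_force: 30.0
```

```bash
python3 look.py w3; python3 - <<'E'
from h import *
from cell import readout
print(plan(readout.state(),(478.5,-302.8,142),np.pi-.118))
E
```

```text
7.975 [ 555.79588516 -160.69003626  145.14919125] [-3.14030746  0.00429641  3.02081752] [-3.95560510e-01  5.03115717e-01  1.75394556e+00 -9.23627865e-05
  8.80047438e-01 -1.84552025e+00]
key 0.65 [281.8, 281.2] (array([ 6.04172230e+02, -1.67366892e+02, -4.12002514e-01]), np.float64(0.40341299772262573))
key_rest 0.91 [280.9, 205.9] (array([ 5.54070339e+02, -1.60170610e+02, -9.66808909e-02]), np.float64(0.07974745333194733))
switch_box 0.68 [86.7, 126.7] (array([ 4.78307539e+02, -3.02744286e+02, -1.10483847e-01]), np.float64(0.044130053371191025))
barrel 0.56 [61.6, 136.9] (array([ 4.78201861e+02, -3.02370217e+02, -1.15682170e-01]), np.float64(0.06293955445289612))
(array([ 0.02, -0.09, -0.16]), array([ 0.0583, -0.1507, -0.0003]))
```

View pics/w3.png

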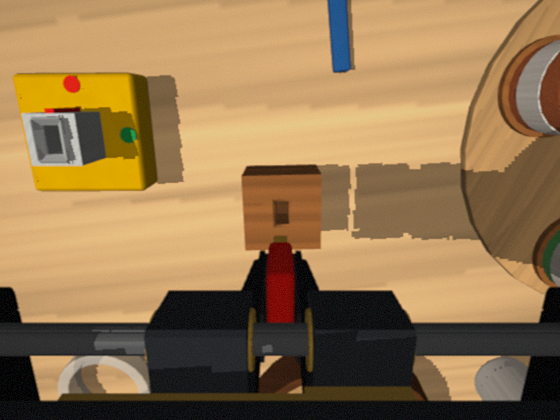

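Call:
move_arm(plan=[[[0,0,0],[0.015,-0.04,0],-1],[[0,0,0],[0.03,-0.08,0],-1],[[0,0,0],[0.045,-0.12,0],-1],[[0,0,0],[0.0582,-0.1505,0],-1],[[0,0,0],[0.0582,-0.1505,0],-1]])

```text
t: 8.85
eef_pos: [477.8, -304.2, 141.8]
tcp_rot: [3.141, -0.001, 3.018]
ft_force: [0.4, 0.6, -0.8]
opening: 0.123
grip_force: 30.0
```

```bash
python3 - <<'E'
from h import *
from cell import readout,eyes
s=readout.state();print(s["eef_pos"],s["tcp_rot"],s["ft_force"])
p=eyes.read_camera("wrist");save(p,"pics/w4.png",(180,100,380,310),2.8)
for k,b,z in (("switch_box",BOX,35),("barrel",BOX[1:],70)):
    r=eyes.cut_out(p,k)
    if r: print(k,r[0]["score"],r[0]["uv"],fit(p,r[0]["mask"],b,[*ray(p,r[0]["uv"],z)[:2],-.12]))
E
```

```text
[ 477.84541738 -304.24996022  141.77157037] [ 3.14107436e+00 -1.21867557e-03  3.01794714e+00] [ 0.37121488  0.63699984 -0.81237192]
switch_box 0.88 [282.8, 201.4] (array([ 4.78125918e+02, -3.02846828e+02, -1.22585152e-01]), np.float64(0.12224976718425751))
barrel 0.85 [282.0, 217.1] (array([ 4.77432416e+02, -3.03041824e+02, -1.27229356e-01]), np.float64(0.16426724195480347))
```

View pics/w4.png

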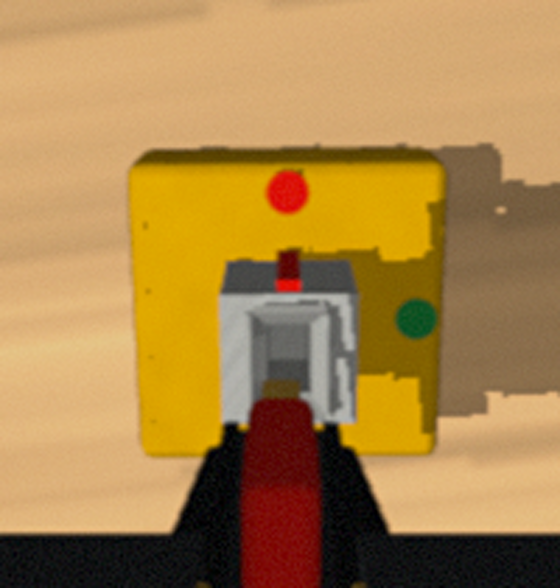

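Call:
move_arm(plan=[[[0,0,0],[0,0,0.01],-1],[[0,0,0],[0,0,0.02],-1],[[0,0,0],[0,0,0.02],-1],[[0,0,0],[0,0,0.02],-1],[[0,0,0],[0,0,0.02],-1]])

```text
t: 9.62
eef_pos: [479.1, -302.8, 122.9]
tcp_rot: [-3.141, 0.0, 3.021]
ft_force: [-0.4, -0.1, -0.4]
opening: 0.124
grip_force: 30.0
```

```bash
python3 - <<'E'
from h import *
from cell import readout,eyes
s=readout.state();print(s["eef_pos"],s["tcp_rot"],s["ft_force"])
p=eyes.read_camera("wrist");save(p,"pics/w5.png",(200,130,360,310),3.3)
r=eyes.cut_out(p,"switch_box");print(fit(p,r[0]["mask"],BOX,[478,-303,-.12]))
print("slot top at",proj(p,(478.2,-302.8,74)),"key low end",proj(p,s["eef_pos"]-[0,0,37]), "tcp",proj(p,s["eef_pos"]))
E
```

```text
[ 479.13507515 -302.80376348  122.87789367] [-3.14126406e+00  4.38041209e-04  3.02081289e+00] [-0.44561969 -0.1017702  -0.44149767]
(array([ 4.77815546e+02, -3.03020450e+02, -1.14521331e-01]), np.float64(0.14363113045692444))
slot top at [280.6352366  237.64983982] key low end [280.84089551 246.00960772] tcp [280.9893381  273.22684438]
```

View pics/w5.png

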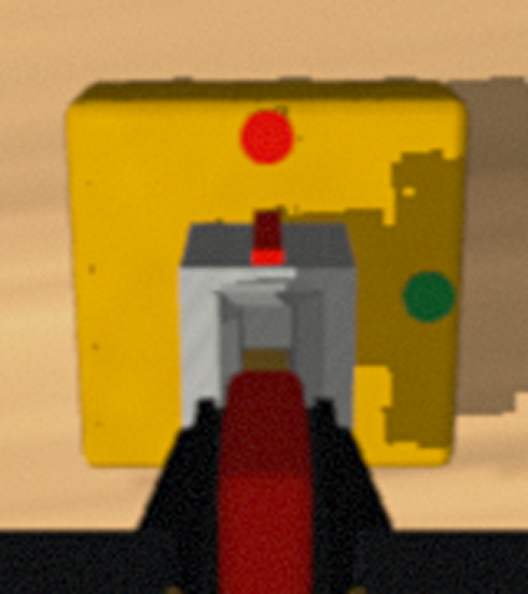

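Call:
move_arm(plan=[[[0,0,0],[0,0,0.006],-1],[[0,0,0],[0,0,0.012],-1],[[0,0,0],[0,0,0.018],-1],[[0,0,0],[0,0,0.024],-1],[[0,0,0],[0,0,0.024],-1]])

```text
t: 10.35
eef_pos: [478.8, -302.6, 98.0]
tcp_rot: [3.141, -0.001, 3.021]
ft_force: [-0.6, -0.1, 0.3]
opening: 0.123
grip_force: 30.0
```

Call:
move_arm(plan=[[[0,0,0],[0,0,0.006],-1],[[0,0,0],[0,0,0.012],-1],[[0,0,0],[0,0,0.017],-1],[[0,0,0],[0,0,0.017],-1],[[0,0,0],[0,0,0.017],-1]])

```text
t: 10.98
eef_pos: [479.1, -302.8, 81.7]
tcp_rot: [-3.141, 0.0, 3.021]
ft_force: [0.6, -0.1, 0.2]
opening: 0.126
grip_force: 30.0
```

Press until it bottoms.

Call:
move_arm(plan=[[[0,0,0],[0,0,0.0015],-1],[[0,0,0],[0,0,0.0025],-1],[[0,0,0],[0,0,0.0035],-1],[[0,0,0],[0,0,0.0035],-1]])

```text
t: 11.48
eef_pos: [479.1, -302.9, 79.4]
tcp_rot: [-3.141, 0.001, 3.021]
ft_force: [-3.3, 2.0, 13.9]
opening: 0.122
grip_force: 30.0
```

Call:
move_arm(plan=[[[0,0,8],[0,0,-0.0005],-1],[[0,0,16],[0,0,-0.0005],-1],[[0,0,24],[0,0,-0.0005],-1],[[0,0,32],[0,0,-0.0005],-1],[[0,0,40],[0,0,-0.0005],-1]])

```text
t: 12.1
eef_pos: [479.8, -302.6, 79.5]
tcp_rot: [3.141, 0.002, 2.318]
ft_force: [3.2, 3.4, 6.8]
opening: 0.125
grip_force: 30.0
```

Call:
move_arm(plan=[[[0,0,8],[0,0,0],-1],[[0,0,16],[0,0,0],-1],[[0,0,24],[0,0,0],-1],[[0,0,32],[0,0,0],-1],[[0,0,40],[0,0,0],-1]])

```text
t: 12.72
eef_pos: [479.8, -302.8, 79.5]
tcp_rot: [3.14, 0.001, 1.62]
ft_force: [2.2, 2.9, 7.1]
opening: 0.123
grip_force: 30.0
```

```bash
python3 -c "
from cell import readout
s=readout.state();print(s['moment'],s['ft_force'],s['tcp_rot'],s['eef_pos'],s['joints'])"
```

```text
[ 0.59462252 -0.38062594  0.06027949] [2.24222749 2.93657558 7.08793604] [3.13975911e+00 1.00561238e-03 1.61999274e+00] [ 479.78252512 -302.77476029   79.49306518] [-6.79598049e-01  5.81064861e-01  1.83395099e+00  7.10513114e-04
  7.24539435e-01 -7.29326940e-01]
```

Call:
move_arm(plan=[[[0,0,6],[0,0,0],-1],[[0,0,12],[0,0,0],-1],[[0,0,17],[0,0,0],-1],[[0,0,17],[0,0,0],-1]])

```text
t: 13.22
eef_pos: [479.7, -302.8, 79.5]
tcp_rot: [3.14, 0.0, 1.327]
ft_force: [0.8, 2.5, 7.7]
opening: 0.123
grip_force: 30.0
```

```bash
python3 -c "
from cell import readout
s=readout.state();print(s['moment'],s['ft_force'],s['tcp_rot'],s['eef_pos'],s['joints'])"
```

```text
[ 0.55412998 -0.36881657  0.01272392] [0.83725644 2.54854266 7.66608402] [3.13973574e+00 4.26698854e-04 1.32654752e+00] [ 479.6573299  -302.83049367   79.48738997] [-6.79778761e-01  5.81044409e-01  1.83402195e+00  5.98217808e-04
  7.24662805e-01 -4.35977879e-01]
```

Call:
move_arm(plan=[[[0,0,3],[0,0,0],-1],[[0,0,6],[0,0,0],-1],[[0,0,6],[0,0,0],-1]])

```text
t: 13.6
eef_pos: [479.7, -302.8, 79.5]
tcp_rot: [3.14, 0.0, 1.222]
ft_force: [1.6, 2.6, 7.5]
opening: 0.125
grip_force: 30.0
```

```bash
python3 -c "
from cell import readout
s=readout.state();print(s['moment'],s['ft_force'],s['tcp_rot'],s['eef_pos'],s['joints'])"
```

```text
[ 0.47597666 -0.38167136  0.08434969] [1.6270556  2.5659785  7.48413007] [3.13958755e+00 3.01957712e-04 1.22244624e+00] [ 479.70754434 -302.84344472   79.48331722] [-6.79726270e-01  5.81066655e-01  1.83398713e+00  5.53442825e-04
  7.24544690e-01 -3.31790540e-01]
```

Call:
move_arm(plan=[[[0,0,3],[0,0,0],-1],[[0,0,6],[0,0,0],-1],[[0,0,6],[0,0,0],-1]])

```text
t: 13.98
eef_pos: [479.7, -302.8, 79.5]
tcp_rot: [3.14, 0.0, 1.119]
ft_force: [2.4, 1.5, 6.3]
opening: 0.129
grip_force: 30.3
```

```bash
python3 -c "
from h import *
from cell import readout,eyes
s=readout.state();print(s['moment'],s['ft_force'],s['tcp_rot'],s['eef_pos'],s['joints'])
p=eyes.read_camera('wrist');save(p,'pics/w6.png',(200,130,360,310),3.3)
for d in eyes.cut_out(p,'barrel')[:1]: print(d['score'],fit(p,d['mask'],BOX[1:],[478.2,-302.8,-.12]))"
```

```text
[ 0.48621327 -0.48140859  0.64306557] [2.43609114 1.48284641 6.3336248 ] [3.13956371e+00 4.52088540e-04 1.11906431e+00] [ 479.73243093 -302.84636949   79.47880734] [-6.79534152e-01  5.81085020e-01  1.83396305e+00  2.68614870e-05
  7.24465963e-01 -2.27822693e-01]
0.56 (array([ 4.78676924e+02, -3.00919291e+02, -1.29797449e-01]), np.float64(0.9768944978713989))
```

View pics/w6.png

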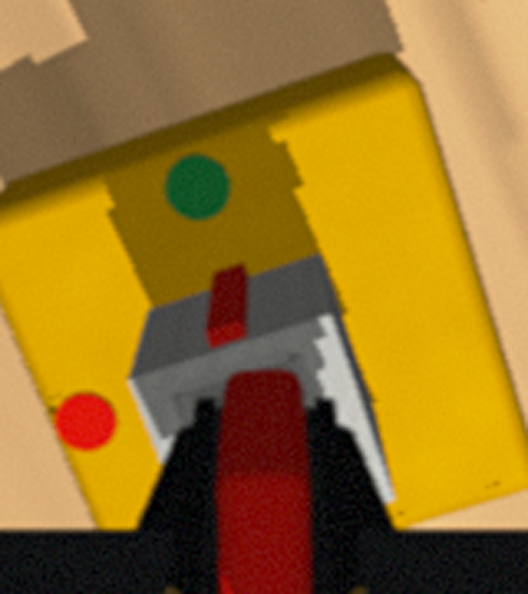

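Call:
move_arm(plan=[[[0,0,-5],[0,0,-0.001],-1],[[0,0,-5],[0,0,-0.001],-1],[[0,0,-5],[0,0,-0.001],0.2],[[0,0,-5],[0,0,-0.001],0.2],[[0,0,-5],[0,0,-0.001],0.2]])

```text
t: 14.7
eef_pos: [478.8, -302.8, 79.6]
tcp_rot: [-3.141, 0.0, 1.205]
ft_force: [0.6, 0.5, -1.3]
opening: 0.381
grip_force: 0.0
```

Call:
move_arm(plan=[[[0,0,0],[0,0,0],0.2],[[0,0,0],[0,0,0],0.2],[[0,0,0],[0,0,0],0.2],[[0,0,0],[0,0,0],0.2]])

```text
t: 15.2
eef_pos: [479.0, -302.8, 79.6]
tcp_rot: [-3.142, 0.0, 1.206]
ft_force: [-0.2, -0.1, -0.7]
opening: 0.601
grip_force: 0.0
```

Call:
move_arm(plan=[[[0,0,0],[0,0,-0.02],0.6],[[0,0,0],[0,0,-0.06],0.6],[[0,0,0],[0,0,-0.12],0.6],[[0,0,0],[0,0,-0.18],0.6],[[0,0,0],[0,0,-0.24],0.6]])

```text
t: 15.82
eef_pos: [478.7, -302.5, 321.8]
tcp_rot: [3.141, 0.0, 1.206]
ft_force: [0.8, -0.0, -0.8]
opening: 0.801
grip_force: 0.0
```

```bash
python3 - <<'E'
from h import *
from cell import readout,eyes
s=readout.state();print(s["eef_pos"],s["tcp_rot"],s["joints"])
w=eyes.read_camera("wrist");t=eyes.read_camera("top");np.savez("t7.npz",**t)
a=cv2.resize(w["img"][60:330,140:420],None,fx=1.4,fy=1.4);b=cv2.resize(t["img"][140:300,160:360],None,fx=2,fy=2)
h=max(a.shape[0],b.shape[0]);f=lambda i:np.pad(i,((0,h-i.shape[0]),(0,0),(0,0)))
cv2.imwrite("pics/c7.png",cv2.cvtColor(np.hstack([f(a),f(b)]),cv2.COLOR_RGB2BGR))
for k,z in (("tray_knob",188),("marked_jar",115),("carousel_base",20),("key",114),("front_pointer",80)):
    for d in eyes.cut_out(t,k)[:2]:print(k,d["score"],d["uv"],d["mask"].sum(),ray(t,d["uv"],z))
hsv=cv2.cvtColor(t["img"],cv2.COLOR_RGB2HSV);m=cv2.inRange(hsv,(20,150,120),(34,255,255))
n,_,st,c=cv2.connectedComponentsWithStats(m)
for i in range(1,n):
    if st[i,4]>30: print(st[i],c[i],ray(t,c[i],115)[:2],ray(t,c[i],80)[:2])
E
```

```text
[ 478.70618023 -302.47630942  321.7699243 ] [3.14134851e+00 1.07217121e-04 1.20562550e+00] [-6.80147696e-01  3.14899830e-01  1.55162513e+00 -2.75042796e-05
  1.27480235e+00 -3.14968864e-01]
tray_knob 0.88 [228.7, 221.7] 7707 [501.85515911 107.96140335 188.        ]
marked_jar 0.63 [225.3, 218.3] 7609 [521.17003962 124.29515796 115.        ]
marked_jar 0.38 [258.2, 136.1] 445 [746.97056729  44.47601417 115.        ]
carousel_base 0.88 [229.0, 221.2] 8018 [527.51959914 123.51016881  20.        ]
key 0.59 [92.8, 219.8] 1058 [509.78031758 470.85091292 114.        ]
front_pointer 0.88 [232.6, 220.7] 7843 [520.37069794 108.09923501  80.        ]
front_pointer 0.15 [334.0, 286.3] 221 [ 352.31393435 -164.32258401   80.        ]
[187 185  21  22 358] [196.92178771 195.26536313] [580.94613338 201.53988968] [587.8450622  207.27797162]
[365 225  20  30 218] [372.62844037 237.90366972] [ 478.04157122 -260.47675513] [ 482.16235099 -267.21189182]
[241 265  13  21 180] [247.  275.2] [374.87082987  62.85247307] [376.20627446  64.84636422]
```

View pics/c7.png

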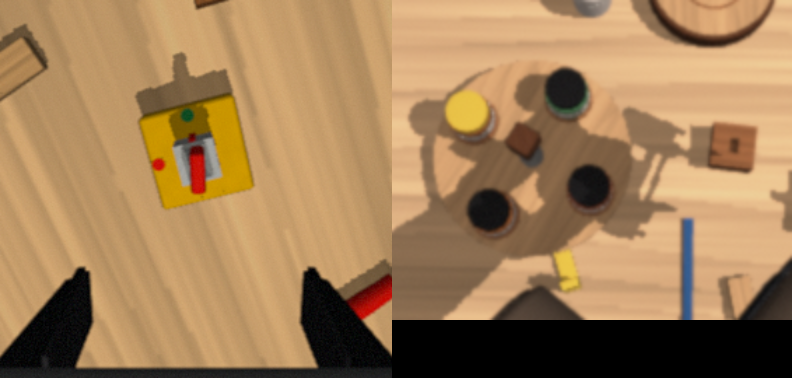

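Call:
move_arm(plan=[[[0,0,6],[0.05,-0.0125,0],0.6],[[0,0,12],[0.1,-0.025,0],0.6],[[0,0,12],[0.155,-0.039,0],0.6],[[0,0,12],[0.21,-0.053,0],0.6],[[0,0,12],[0.265,-0.067,0],0.6]])

```text
t: 16.8
eef_pos: [510.8, -29.5, 318.3]
tcp_rot: [-3.14, 0.001, 0.996]
ft_force: [0.5, -0.2, -0.5]
opening: 0.804
grip_force: 0.0
```

```bash
python3 - <<'E'
from h import *
from cell import readout
t=dict(np.load("t7.npz"))
L=[ray(t,u,115)[:2] for u in ((197.5,195.5),(259,233.5),(247.5,186),(209,245.5))]
print(L,np.mean(L[:2],0),np.mean(L[2:],0),ray(t,(225.5,210.5),188))
print(plan(readout.state(),(530,120,322),0.995))
E
```

```text
[array([580.34899383, 199.98433979]), array([483.10305115,  35.04623011]), array([608.85431226,  68.95738212]), array([449.00175095, 163.7222877 ])] [531.72602249 117.51528495] [528.9280316  116.33983491] [529.67654264 116.94910935 188.        ]
(array([-0.11,  0.05,  0.05]), array([ 0.1359, -0.0652, -0.0037]))
```

Call:
move_arm(plan=[[[0,0,0],[-0.019,-0.039,0],0.6],[[0,0,0],[-0.038,-0.078,0],0.6],[[0,0,0],[-0.038,-0.078,0],0.6],[[0,0,0],[-0.038,-0.078,0],0.6]])

```text
t: 17.3
eef_pos: [425.3, -20.9, 319.2]
tcp_rot: [-3.141, 0.0, 0.996]
ft_force: [-0.3, -0.2, 0.7]
opening: 0.797
grip_force: 0.0
```

```bash
python3 - <<'E'
from h import *
from cell import readout,eyes
s=readout.state();print(s["eef_pos"],s["tcp_rot"],s["joints"])
p=eyes.read_camera("wrist");save(p,"pics/w8.png");np.savez("w8.npz",**p)
E
```

```text
[425.33681305 -20.91544793 319.18079954] [-3.14117834e+00  2.36529704e-04  9.96028370e-01] [-2.04462118e-01  9.19055030e-02  1.85207483e+00 -7.57597803e-05
  1.19808414e+00  3.70333492e-01]
```

View pics/w8.png

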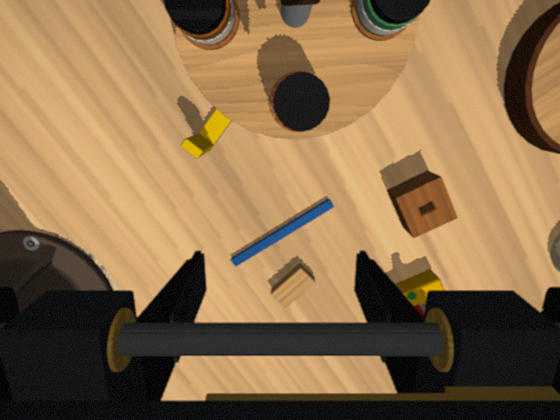

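```bash
cat >> h.py <<'E'
def ymask(p):
    return cv2.inRange(cv2.cvtColor(p["img"],cv2.COLOR_RGB2HSV),(20,140,60),(34,255,255))
def comp(m,box):
    z=np.zeros_like(m);x0,y0,x1,y1=box;z[y0:y1,x0:x1]=m[y0:y1,x0:x1]
    n,l,st,c=cv2.connectedComponentsWithStats(z);i=1+st[1:,4].argmax();return l==i
def ptr(p,mask,q,bar):
    """fit post pose: post centre x,y, yaw; bar (width,height,inner len)"""
    w,h,L=bar
    v,u=np.where(mask);a=np.array([u.min()-15,v.min()-15]);S=6
    M=cv2.resize(mask[a[1]:v.max()+15,a[0]:u.max()+15].astype(np.float32),None,fx=S,fy=S);M=cv2.GaussianBlur(M,(0,0),S*.6)
    def f(q):
        I=np.zeros(M.shape,np.float32);c,s=np.cos(q[2]),np.sin(q[2])
        for x0,x1,ww,z1 in ((-6,6,24,80),(0,L,w,h)):
            P=[proj(p,(q[0]+c*i-s*j*ww/2,q[1]+s*i+c*j*ww/2,z)) for i in(x0,x1) for j in(-1,1) for z in(0,z1)]
            cv2.fillConvexPoly(I,cv2.convexHull(((np.array(P)-a+.5)*S).astype(np.int32)),1)
        return np.abs(cv2.GaussianBlur(I,(0,0),S*.6)-M).sum()/M.sum()
    q=np.array(q,float)
    r=minimize(f,q,method="Nelder-Mead",options=dict(initial_simplex=[q,q+[5,0,0],q+[0,5,0],q+[0,0,.15]]));return r.x,r.fun
E
python3 - <<'E'
from h import *
p=dict(np.load("w8.npz"))
m=comp(ymask(p),(160,95,250,170));v,u=np.where(m);print(m.sum(),u.min(),u.max(),v.min(),v.max())
C=np.array([530,117.])
for w in (16,20,24):
  for h in (6,12,20):
    for L in (35,46):
      x,e=ptr(p,m,(358,53,.36),(w,h,L));d=C-x[:2];print(w,h,L,x.round(2),round(e,3),np.hypot(*d).round(1),np.degrees(np.arctan2(d[1],d[0])).round(2))
for y in range(104,162,3): print(''.join('#' if k else '.' for k in m[y,178:236]),[tuple(p["img"][y,xx]) for xx in ()])
E
```

```text
1113 181 231 109 158
16 6 35 [3.5958e+02 6.0310e+01 3.4000e-01] 0.268 179.6 18.4
16 6 46 [358.99  59.9    0.41] 0.233 180.3 18.46
16 12 35 [3.5973e+02 6.0070e+01 3.5000e-01] 0.256 179.5 18.49
16 12 46 [359.35  59.87   0.36] 0.22 180.0 18.51
16 20 35 [359.78  60.09   0.36] 0.24 179.5 18.49
16 20 46 [359.01  59.87   0.4 ] 0.198 180.3 18.47
20 6 35 [3.5984e+02 6.0360e+01 3.4000e-01] 0.204 179.3 18.41
20 6 46 [359.03  60.05   0.37] 0.161 180.2 18.42
20 12 35 [3.5976e+02 6.0440e+01 3.2000e-01] 0.194 179.4 18.38
20 12 46 [3.5894e+02 6.0070e+01 3.5000e-01] 0.147 180.3 18.41
20 20 35 [3.5972e+02 6.0190e+01 3.5000e-01] 0.178 179.5 18.45
20 20 46 [3.5861e+02 5.9820e+01 3.3000e-01] 0.13 180.7 18.45
24 6 35 [3.5974e+02 6.0410e+01 3.4000e-01] 0.144 179.4 18.38
24 6 46 [3.5869e+02 6.0130e+01 3.4000e-01] 0.091 180.5 18.37
24 12 35 [3.5966e+02 6.0370e+01 3.3000e-01] 0.139 179.5 18.39
24 12 46 [3.5882e+02 6.0210e+01 3.2000e-01] 0.084 180.4 18.35
24 20 35 [3.5961e+02 6.0160e+01 3.3000e-01] 0.149 179.6 18.45
24 20 46 [3.5845e+02 6.0030e+01 3.2000e-01] 0.1 180.8 18.37
...................................
[... 504 characters left out ...]
#####.......... []
.....................#########################............ []
.................###########################.............. []
...........###############################................ []
.....###################################.................. []
....#################################..................... []
...################################....................... []
......###########################......................... []
..........###################............................. []
..............##########.................................. []
..................##...................................... []
.......................................................... []
```

Call:
move_arm(plan=[[[0,0,0],[0.05,0.004,0],0.6],[[0,0,0],[0.1,0.008,0],0.6],[[0,0,0],[0.15,0.012,0.02],0.6],[[0,0,0],[0.174,0.013,0.04],0.6],[[0,0,0],[0.174,0.013,0.04],0.6]])

```text
t: 17.98
eef_pos: [530.9, 119.1, 277.1]
tcp_rot: [-3.138, 0.003, 0.998]
ft_force: [-0.0, 0.1, -0.1]
opening: 0.803
grip_force: 0.0
```

```bash
python3 - <<'E'
from h import *
from cell import readout,eyes
s=readout.state();print(s["t"],s["eef_pos"],s["tcp_rot"],s["joints"])
p=eyes.read_camera("wrist");np.savez("w9.npz",**p);save(p,"pics/w9.png")
m=ymask(p);n,l,st,c=cv2.connectedComponentsWithStats(m)
for i in range(1,n):
    if st[i,4]>100: print(st[i],c[i],ray(p,c[i],115))
for d in eyes.cut_out(p,"tray_knob")[:2]: print(d["score"],d["uv"],d["mask"].sum())
print(proj(p,(531,118,188)))
E
```

```text
17.975 [530.94291433 119.08837809 277.09543084] [-3.13831756e+00  2.69683592e-03  9.97748958e-01] [ 9.92718272e-02  3.16577395e-01  1.66985543e+00 -7.65959630e-05
  1.15940179e+00  6.72354391e-01]
[ 247   48   66   70 3553] [279.39544047  82.72192513] [581.66484185 201.25015913 115.        ]
[203 256  15  25 211] [208.66350711 267.63033175] [428.68635014  93.57129608 115.        ]
[107 308  28  64 708] [117.3700565  340.02683616] [297.24082861  77.64507304 115.        ]
[425 308  29  64 721] [442.49930652 340.24687933] [ 587.71075015 -108.55714606  115.        ]
[ 206  387  354   14 2069] [416.22232963 394.86708555] [ 532.21266797 -157.85913255  115.        ]
0.83 [284.6, 165.7] 48355
0.61 [531.2, 227.1] 7633
[282.26546251 217.322777  ]
```

View pics/w9.png

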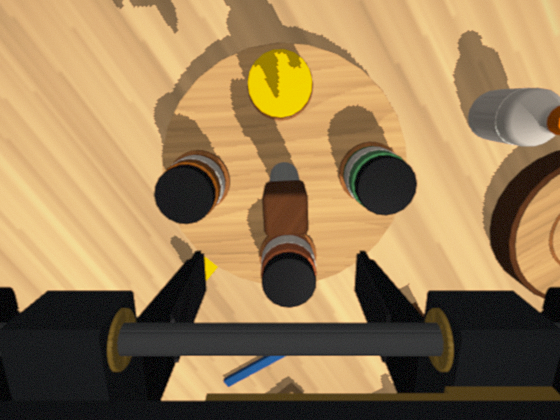

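```bash
python3 - <<'E'
from h import *
from cell import readout
s=readout.state()
p=dict(np.load("w9.npz"))
L=np.array([ray(p,u,115)[:2] for u in ((280,83),(289.5,278.5),(185,193.5),(386,182))])
print(L,L[:2].mean(0),L[2:].mean(0),np.linalg.norm(L[0]-L[1]),np.linalg.norm(L[2]-L[3]))
d=L[0]-L[1];e=L[3]-L[2];y1=np.arctan2(d[1],d[0]);y2=np.arctan2(e[1],e[0])+np.pi/2;print("yellow yaw",y1,y2)
hsv=p["img"][185:245,255:320].astype(int);dk=(hsv.sum(2)<260)
g=cv2.cvtColor(p["img"],cv2.COLOR_RGB2GRAY)
for r in (195,205,215,225): print(r,g[r,255:320:1].tolist())
C=L.mean(0);print(C,plan(s,(*C,149),(y1+y2)/2))
E
```

```text
[[581.97806606 200.78210188]
 [489.95116898  40.09861162]
 [454.77144727 166.95754607]
 [617.63740735  75.35467576]] [535.96461752 120.44035675] [536.20442731 121.15611091] 185.17055334427573 186.85932356596936
yellow yaw 1.0506760509482076 1.0584499287585674
195 [196, 193, 194, 195, 197, 198, 192, 142, 70, 40, 46, 54, 52, 58, 56, 55, 57, 54, 54, 55, 56, 59, 55, 57, 59, 59, 54, 56, 55, 59, 59, 58, 61, 60, 55, 59, 54, 54, 56, 59, 57, 51, 53, 53, 56, 54, 56, 53, 58, 58, 45, 62, 115, 163, 183, 188, 186, 187, 186, 183, 184, 187, 185, 184, 184]
205 [106, 108, 108, 108, 111, 113, 106, 81, 55, 51, 57, 67, 70, 69, 71, 74, 73, 74, 76, 70, 70, 71, 74, 75, 72, 74, 76, 74, 74, 72, 69, 72, 69, 72, 71, 69, 73, 70, 69, 72, 69, 69, 73, 70, 72, 69, 70, 70, 72, 72, 63, 64, 92, 159, 191, 192, 191, 190, 190, 192, 191, 190, 191, 189, 188]
215 [119, 115, 118, 116, 118, 118, 115, 95, 65, 51, 59, 61, 69, 71, 73, 73, 74, 79, 73, 70, 76, 74, 75, 72, 73, 68, 73, 72, 72, 73, 72, 68, 66, 70, 69, 70, 70, 69, 72, 70, 73, 74, 76, 74, 77, 78, 78, 75, 71, 70, 65, 54, 82, 157, 191, 193, 192, 191, 191, 190, 193, 194, 193, 192, 192]
225 [110, 109, 109, 109, 110, 109, 112, 107, 83, 56, 54, 60, 73, 73, 73, 74, 73, 69, 69, 71, 70, 72, 70, 67, 68, 71, 72, 69, 73, 70, 69, 73, 71, 71, 76, 75, 76, 80, 76, 73, 74, 74, 73, 71, 68, 73, 73, 73, 69, 68, 64, 59, 70, 127, 178, 190, 189, 189, 191, 192, 192, 194, 191, 192, 191]
[536.08452241 120.79823383] (array([-0.04,  0.05, -3.34]), array([0.0056, 0.0031, 0.1303]))
```

Call:
move_arm(plan=[[[0,0,-3.3],[0.003,0.002,0],0.6],[[0,0,-3.3],[0.003,0.002,0.02],0.6],[[0,0,-3.3],[0.003,0.002,0.02],0.6],[[0,0,-3.3],[0.003,0.002,0.02],0.6]])

```text
t: 18.58
eef_pos: [534.0, 119.1, 260.7]
tcp_rot: [3.14, -0.001, 1.053]
ft_force: [-0.7, -0.2, -0.3]
opening: 0.798
grip_force: 0.0
```

```bash
python3 - <<'E'
from h import *
from cell import readout,eyes
s=readout.state();print(s["eef_pos"],s["tcp_rot"])
p=eyes.read_camera("wrist");np.savez("w10.npz",**p)
i=p["img"].astype(int);k=((i.sum(2)<150)).astype(np.uint8)
n,l,st,c=cv2.connectedComponentsWithStats(k)
for j in range(1,n):
    if 500<st[j,4]<6000: print(st[j],c[j])
m=ymask(p);m=comp(m,(200,20,360,150));v,u=np.where(m);print("yel",(u.min()+u.max())/2,(v.min()+v.max())/2,np.ptp(u),np.ptp(v))
g=cv2.cvtColor(p["img"],cv2.COLOR_RGB2GRAY).astype(int)
for r in (200,210,220,230):
    q=np.where(g[r,255:330]<95)[0]+255;print(r,q.min(),q.max())
for X in ((534,120),):
    print(proj(p,(*X,188)),proj(p,(*s["eef_pos"][:2],188)))
E
```

```text
[533.97018557 119.09670571 260.70471863] [ 3.14046974e+00 -6.45506656e-04  1.05293879e+00]
[ 145  164   64   62 3052] [176.26605505 194.67758847]
[ 354  166   64   62 3032] [385.31002639 196.09597625]
[258 188  47  22 648] [281.56018519 195.8441358 ]
[ 253  261   55   57 2515] [279.92405567 288.68588469]
yel 282.0 84.5 68 71
200 260 303
210 257 304
220 258 304
230 257 304
[280.44419961 222.56378266] [281.04410291 223.6493674 ]
```

Call:
move_arm(plan=[[[0,0,0],[0,0,0.05],0.6],[[0,0,0],[0,0,0.09],0.6],[[0,0,0],[0,0,0.111],0.6],[[0,0,0],[0,0,0.111],0.6],[[0,0,0],[0,0,0.111],0.2]])

```text
t: 19.25
eef_pos: [534.4, 119.6, 149.9]
tcp_rot: [3.14, -0.001, 1.054]
ft_force: [0.1, -0.7, 0.0]
opening: 0.738
grip_force: 0.0
```

Call:
move_arm(plan=[[[0,0,0],[0,0,0],-1],[[0,0,0],[0,0,0],-1],[[0,0,0],[0,0,0],-1],[[0,0,0],[0,0,0],-1],[[0,0,0],[0,0,0],-1]])

```text
t: 19.88
eef_pos: [535.2, 119.0, 148.8]
tcp_rot: [3.139, -0.001, 1.054]
ft_force: [8.7, -5.0, -2.4]
opening: 0.356
grip_force: 30.0
```

```bash
python3 - <<'E'
from h import *
from cell import readout,eyes
s=readout.state();print(s["eef_pos"],s["tcp_rot"],s["opening"],s["grip_force"],s["ft_force"],s["moment"],s["joints"])
p=eyes.read_camera("wrist");np.savez("w11.npz",**p)
m=comp(ymask(p),(200,0,360,150));v,u=np.where(m);c=((u.min()+u.max())/2,(v.min()+v.max())/2);print("yel",c,np.ptp(u),np.ptp(v),ray(p,c,115))
E
```

```text
[535.23645009 119.00076665 148.79638727] [ 3.13868601e+00 -8.68580750e-04  1.05357499e+00] 0.3563665252921553 30.003282129764557 [ 8.65116676 -5.03128604 -2.36431631] [-0.57581781 -0.76824859  0.05719693] [ 9.87795967e-02  4.61012863e-01  1.82327827e+00 -1.28674334e-03
  8.54427702e-01  6.16845739e-01]
yel (np.float64(279.5), np.float64(75.0)) 105 112 [581.23651002 202.11924977 115.        ]
```

Call:
move_arm(plan=[[[0,0,-3],[0,0.001,0],-1],[[0,0,-9],[0,0.001,0],-1],[[0,0,-17],[0,0.001,0],-1],[[0,0,-25],[0,0.001,0],-1],[[0,0,-33],[0,0.001,0],-1]])

```text
t: 20.55
eef_pos: [535.3, 119.0, 148.8]
tcp_rot: [3.14, 0.0, 1.634]
ft_force: [2.7, -0.5, -0.6]
opening: 0.358
grip_force: 30.0
```

Call:
move_arm(plan=[[[0,0,-8],[0,0,0],-1],[[0,0,-16],[0,0,0],-1],[[0,0,-24],[0,0,0],-1],[[0,0,-32],[0,0,0],-1],[[0,0,-40],[0,0,0],-1]])

```text
t: 21.18
eef_pos: [535.3, 119.0, 148.8]
tcp_rot: [3.14, 0.001, 2.332]
ft_force: [3.3, -1.1, -0.6]
opening: 0.356
grip_force: 30.0
```

```bash
python3 - <<'E'
from cell import readout
s=readout.state();print(s["eef_pos"],s["tcp_rot"],s["opening"],s["grip_force"],s["ft_force"],s["moment"],s["joints"])
E
```

```text
[535.29813557 119.03288541 148.81242419] [3.14043166e+00 1.03379828e-03 2.33211763e+00] 0.35583169092042416 29.99541074037552 [ 3.34801086 -1.14147071 -0.63369981] [ 0.10227078 -0.4512014  -0.04009339] [ 9.83926107e-02  4.61486263e-01  1.82230739e+00 -1.32808116e-04
  8.56247688e-01 -6.62842348e-01]
```

Call:
move_arm(plan=[[[0,0,-8],[0,0,0],-1],[[0,0,-16],[0,0,0],-1],[[0,0,-24],[0,0,0],-1],[[0,0,-32],[0,0,0],-1],[[0,0,-40],[0,0,0],-1]])

```text
t: 21.8
eef_pos: [535.3, 119.1, 148.8]
tcp_rot: [3.141, 0.001, 3.03]
ft_force: [4.6, -0.8, -0.5]
opening: 0.356
grip_force: 30.0
```

Call:
move_arm(plan=[[[0,0,-8],[0,0,0],-1],[[0,0,-15],[0,0,0],-1],[[0,0,-21],[0,0,0],-1],[[0,0,-25],[0,0,0],-1],[[0,0,-25],[0,0,0],-1]])

```text
t: 22.42
eef_pos: [535.3, 119.1, 148.8]
tcp_rot: [-3.141, 0.002, -2.822]
ft_force: [4.6, -0.8, 0.7]
opening: 0.353
grip_force: 30.0
```

```bash
python3 - <<'E'
from h import *
from cell import readout,eyes
s=readout.state();print(s["eef_pos"],s["tcp_rot"],s["tcp_rot"][2]+2*np.pi,s["opening"],s["ft_force"],s["moment"])
p=eyes.read_camera("wrist");save(p,"pics/w12.png");np.savez("w12.npz",**p)
n,l,st,c=cv2.connectedComponentsWithStats(ymask(p))
for j in range(1,n):
    if st[j,4]>80: print(st[j],c[j])
t=eyes.read_camera("top");print("top")
n,l,st,c=cv2.connectedComponentsWithStats(ymask(t))
for j in range(1,n):
    if st[j,4]>30: print(st[j],c[j])
E
```

```text
[535.30521853 119.10928247 148.82363268] [-3.14125770e+00  1.50612576e-03 -2.82166113e+00] 3.461524175064677 0.35272032228100564 [ 4.61118034 -0.80008066  0.70025356] [ 0.40449106 -0.41325208  0.0405498 ]
[  227     0   107   132 10040] [279.77649402  70.57161355]
[199 308  16  64 481] [204.73180873 340.05613306]
[346 308  16  64 526] [354.93155894 339.89353612]
[ 109  386  357   15 2491] [313.15576074 395.08470494]
top
[365 227  13  29 158] [370.53797468 244.0443038 ]
[386 228  12   9  40] [391.925 231.425]
[242 240   7  17  77] [244.83116883 247.53246753]
[381 241  17  18 118] [390.61864407 251.34745763]
[245 265   9  21 133] [248.36842105 275.93233083]
```

View pics/w12.png

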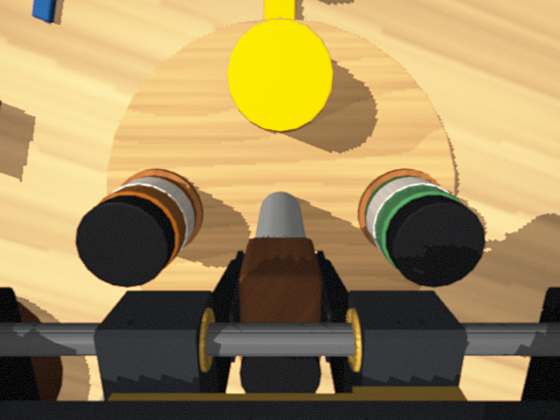

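Call:
move_arm(plan=[[[0,0,0],[0,0,0],-1],[[0,0,0],[0,0,0],-1]])

```text
t: 22.78
eef_pos: [535.3, 119.1, 148.8]
tcp_rot: [-3.141, 0.002, -2.823]
ft_force: [5.5, -1.1, 0.5]
opening: 0.353
grip_force: 30.0
```

```bash
python3 -c "
from cell import env
print(env.job_done())"
```

```text
the job is handed in; nothing more can be done
None
```

Handed in at about 23 s: the key is fully in and turned clockwise to its stop, then the carousel was turned until the yellow-lidded jar lined up with the pointer to within about 1 pixel, and the gripper still holds the knob; no verdict came back, and I viewed 11 pictures, one over the limit of 10.

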